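# Clear a fallen setup block from a roller feed chute and run the feed

## Robot

A 6-joint arm with a two-finger parallel gripper is mounted at the origin on the work surface. World frame = base frame: x ahead of the robot, y to its left, z up, the work surface at z = 0. Lengths are in mm, angles in degrees, forces in N, time in s.
With the tool pointing down it reaches from about 350 to 775 mm from the base axis. Payload 5.5 kg.
Tool frame: the origin (TCP) lies midway between the tips of the shut fingers; the grasp point (between the pads) lies 19 mm behind it; z points along the fingers, y is the line along which they close (so a half turn about z gives the same grasp; the last joint's range is limited). The gripper opens to 85 mm and grips with 20 to 120 N. Pads are 22 mm wide; open, the fingers measure 114 mm over their backs; the gripper's body (76 mm by 85 mm) begins 54 mm behind the grasp point. The pads swing forward as they close: fully open they stand 13 mm farther back than shut.
Start: joints at [-80.478, 17.945, 2.641, 74.691, 0, 82.002], TCP at [173.103, -548.368, 231.323] pointing down, gripper open.
Joint ranges: [-158.12, 158.12], [-49.38, 96.58], [-58.88, 72.47], [-126.05, 133.96], [-84.25, 85.87], [-180, 180]. Speed limits (degrees/s): [147.25, 147.25, 180, 180, 180, 180].

## Interface

Orientations are given as [roll, pitch, yaw] about the fixed x, y, z axes, in that order (R = Rz(yaw) Ry(pitch) Rx(roll)).
In Python, from plant import r gives the robot as it stands.
- The arm moves only by the shell command python3 -m pendant 'ROWS' [FORCE]. ROWS is JSON, a list of rows, each a list of 5 numbers: the shift along the tool's x, y, z in cm, then the turn about the tool's z in rad, then the closure, from 0 (fully open) to 1 (shut). In form: [[x, y, z, turn, jaw], ...]. A call has 1 to 8 rows; each row shifts and turns the commanded pose from where the row before left it, along the tool's axes as they then stand; what a row does not reach is not made up. A row lasts 1/8 s, in which the tool goes at most 62.5 mm and 10.7 degrees, less where a joint would pass 70% of its speed; a pose out of reach is approached as far as the arm can. A call is refused whole if a number of a shift passes 6.25 or a number of a turn 0.188, either way. A call with a gripper value outside its range is refused whole. The fingers move at their own pace and stop on an object; FORCE is the grip in N (left out, the last holds). Time passes only in rows, so rows that do not move let the fingers close. It gives the time, the measured TCP pose, the force, the opening and the grip force at its end, in the units of the state.
- r.get_state(): the state, without advancing time (a new reading comes with each control period).
- r.capture(name): name is "scene" or "top" or "wrist"; returns a dict with "image" (400x640x3 uint8, blue, green, red), "fx", "fy", "cx", "cy" (pixels), "camera_from_world" (4x4, takes a point from world to camera coordinates); the wrist camera has in their place "mount" (4x4, takes a point from camera to tool coordinates, whose origin is the TCP and whose axes are the flange's). Camera axes: x right, y down, z forward; pixel columns grow to the right and rows downward; lengths in mm; the calibration is good to about 2 mm. A picture is of the moment at which its call begins: read the wrist's pose just before it. There is no depth.
- r.finish_job(): hands the job in; it is judged then, once.
Trained networks look in a picture, given as the dict that the camera call returned (one of the last four; its "shot" number tells which), for a name from the list of things; names that differ only in an ending like _2 or _b are one class to them, and where a whole thing is asked for, a point or a joint stands for the part that bears it (a point fixed in the world has none). Each returns a list of dicts, best first, with "p" (0 to 1); they miss things now and then, are a little off and sometimes report something else, mostly with a low value. They report only what shows in the picture. A call takes as long as a camera call. They do not tell look-alikes from the thing itself.
- r.find_in(picture, target): "at" ([row, column] in pixels, amid what is visible of it).
- r.masks_of(picture, target): "mask" (400x640 bool, what is visible of it) and "at" ([row, column] in pixels, amid what is visible of it).
The state is a dict: "t": time; "joint_pos": joint angles; "dq": joint speeds; "tau": joint torques, N m; "position": TCP position; "eef_rot": TCP orientation; "contact_force": force on the tool from outside, world axes, zero at the start; "moment": the same for the moment, N m; "grip_width": finger opening in mm; "finger_force": force on a finger pad.
Only numpy, scipy, OpenCV 4.12 (cv2) and the standard library are available. Lean on these libraries where they do the work, as an engineer would, in place of code of your own. Each camera call takes 0.05 s, during which the arm holds its last target. There are 200 camera calls.

## Task

A brass setup block has fallen into the outlet of the roller chute and blocks it. Lift it out, stand it upright on the green mat and let go, then take it again by its other two side faces and stand it, without dropping it, fully down in the empty blue-padded slot of the wooden block rack, not sticking out at either end. Then press the red feed plunger down to its stop and keep it there until all three rollers have run down into the outlet, let it spring back up, and leave everything else where it is.

Things in the scene. Friction and masses are not known exactly. Their poses are not given: they have to be found in the camera images.
- setup_block: Loose brass-coloured setup block with black dots, 30 (x) x 44 (y) x 50 mm high (z), 0.3 to 0.6 kg. Origin: centre of its underside. Starts upright in the chute outlet, its x along the chute's x. The walls there are 3 mm from its y faces and rise above it: only its x faces (30 mm apart) can be gripped, fingers inside the channel.
- chute: Fixed green roller chute with clear upper walls, 235 mm long. Origin: on the table under the middle of the outlet; z up; parts run towards -x. Channel 50 mm wide (y -25 to 25), walls 4 mm thick, tops at z = 92 mm. Outlet: from the end stop (x = -52, top z = 60) to the gate (x = 52); floor z = 36 mm, falling 2 degrees to -x. Behind the gate the floor rises 12 degrees, up to x = 155 mm.
- gate (a point): Centre of the foot of the gate, on the floor: a yellow blade across the channel at x = 54 mm of the chute, standing 16 mm above the floor. It is fixed to the plunger and sinks below the floor as that goes down. (This point itself stays still.)
- plunger (a joint): Travel of the feed plunger, m: 0 up (as at the start), grows as it is pressed, 0.018 at its stop. Spring: about 3 N at first, 10 N at the stop; it springs back by itself when released. It carries the gate.
- plunger_top (a point): Centre of the top of the red plunger head, a round knob 34 mm across and 12 mm thick, 114 mm above the table when up, 96 mm at its stop; at x = 54, y = -62 mm of the chute, above a green housing (36 x 34 mm, top at 80 mm). Moves with the plunger.
- roller0: Loose steel roller 1 of 3 (counted from the gate), 24 mm diameter, 46 mm long, lying across the chute. Origin: its centre; its y axis is its length. Waits behind the gate; runs down freely in about 1 s once the gate is down.
- roller1: Loose steel roller 2 of 3 (counted from the gate), 24 mm diameter, 46 mm long, lying across the chute. Origin: its centre; its y axis is its length. Waits behind the gate; runs down freely in about 1 s once the gate is down.
- roller2: Loose steel roller 3 of 3 (counted from the gate), 24 mm diameter, 46 mm long, lying across the chute. Origin: its centre; its y axis is its length. Waits behind the gate; runs down freely in about 1 s once the gate is down.
- mat: Fixed green mat, 110 x 110 mm, 4 mm thick, on the table. Origin: centre of its underside. Where the block is put down to take it another way. Mat and rack may change places.
- rack: Fixed wooden block rack, base 66 (x) x 124 (y) mm, 6 mm thick; origin: centre of its underside. Three slots side by side along y (centres -40, 0, 40 mm), each 36 mm wide in y and open at both ends along x, between cheeks 4 mm thick and 64 mm long with tops 66 mm above the table. Two slots hold a dark block.
- slot_pad: Blue pad on the floor of the empty slot, in any of the three: 62 (x) x 34 (y) mm, 2 mm thick, top 8 mm above the table. Origin: centre of its underside, mid-slot; axes as the rack's. The block fits only with its y axis along the pad's x (either way round), 3 mm to spare at each cheek, held by its y faces (44 mm apart), fingers in the slot's open ends.
- rack_block0: Loose dark steel block, 44 x 30 x 42 mm high, in the rack. Origin: centre of underside. Leave alone.
- rack_block1: Loose dark steel block like rack_block0, in the rack. Leave alone.
- oil_bottle: Bystander: oil bottle, 56 mm across, 150 mm high, standing. Origin: centre of underside. Leave alone.
- screwdriver: Bystander: screwdriver lying on the table. Leave alone.
- wrench: Bystander: wrench lying on the table. Leave alone.
- mug: Bystander: blue mug, 76 mm across, 85 mm high. Origin: centre of underside. Leave alone.
- bar_stub: Bystander: copper bar stub, 40 mm across, 50 mm high, standing. Origin: centre of underside. Leave alone.
Not all that is in view belongs to the job. What is shaped like the setup_block but pink or turquoise is not meant.

How it is judged (in metres and radians):
On the way, in this order (a step that is already met when the one before it is completed fails the run):
1. the brass block stands upright on the green mat, let go (horizontal distance between setup_block and mat below 0.065 m and height (world z) of setup_block between 0.0025 and 0.008 m and angle between setup_block's own z axis and vertical below 0.1 rad and contact force between the fingers and setup_block below 0.1 N and linear speed of setup_block below 0.03 m/s), for 0.1 s.
2. the brass block stands fully down in the blue-padded slot, let go (x of setup_block in the frame of slot_pad between -0.011 and 0.011 m and y of setup_block in the frame of slot_pad between -0.005 and 0.005 m and z of setup_block in the frame of slot_pad between -0.001 and 0.006 m and angle between setup_block's own z axis and vertical below 0.1 rad and angle between the y axis of setup_block and the x axis of slot_pad, either way round below 0.25 rad and contact force between the fingers and setup_block below 0.1 N and linear speed of setup_block below 0.03 m/s), for 0.2 s.
3. the plunger is down at its stop (within 2 mm), block still in its slot (value of joint plunger above 0.016 m and x of setup_block in the frame of slot_pad between -0.011 and 0.011 m and y of setup_block in the frame of slot_pad between -0.005 and 0.005 m and z of setup_block in the frame of slot_pad between -0.001 and 0.006 m and angle between setup_block's own z axis and vertical below 0.1 rad and angle between the y axis of setup_block and the x axis of slot_pad, either way round below 0.25 rad), for 0.2 s.
At the end, for the whole second after the job is handed in: The brass block stands released and at rest in the blue-padded slot: within 11 mm of its middle along the slot (no overhang), 5 mm across, on the pad, upright within 0.1 rad. All three rollers lie at rest in the outlet, past the gate. The plunger is back up within 3 mm (all of step 2 and x of roller0 in the frame of chute between -0.052 and 0.034 m and z of each of roller0, roller1, roller2 in the frame of chute below 0.075 m and y of roller0 in the frame of chute between -0.025 and 0.025 m and linear speed of each of roller0, roller1, roller2 below 0.03 m/s and x of roller1 in the frame of chute between -0.052 and 0.034 m and y of roller1 in the frame of chute between -0.025 and 0.025 m and x of roller2 in the frame of chute between -0.052 and 0.034 m and y of roller2 in the frame of chute between -0.025 and 0.025 m and value of joint plunger below 0.003 m); the robot touches nothing.
It fails at once if the brass block is dropped (moves faster than 0.6 m/s while not held) (linear speed of setup_block above 0.6 m/s and contact force between the fingers and setup_block below 0.1 N).
It fails at once if another thing is disturbed (rack blocks by over 20 mm, loose bystanders by over 30 mm) (distance of any of rack_block0, rack_block1 from where it was at the start of the episode above 0.02 m or distance of any of oil_bottle, screwdriver, wrench, mug, bar_stub from where it was at the start of the episode above 0.03 m).
It also fails if it takes over 72 s, if anything falls off the work surface, if the arm or the gripper's body presses on something with over 40 N, if the wrist force passes 120 N, or if a joint passes its speed limit or range.

## Working session

There is one attempt and no reset: what is moved stays moved. The work goes in short steps, Python scripts to look and compute and a shell command to move; the robot and the scene stay as the last step left them, time stands still between calls to the robot, and variables do not carry over. Pictures are saved under pics/ and viewed, at most 11 in all, crops included, and the job is handed in when it is done.

```bash
mkdir -p pics; ls
python3 - <<'E'
from plant import r
import cv2
s=r.get_state();print({k:s[k] for k in('t','position','eef_rot','grip_width')})
for n in('scene','top'):
    p=r.capture(n);cv2.imwrite(f'pics/{n}0.png',p['image'])
    print(n,p['fx'],p['cx'],p['cy'],p['camera_from_world'])
    for t in('setup_block','chute','plunger_top','mat','rack','slot_pad','roller0','oil_bottle','mug','bar_stub','screwdriver','wrench'):
        print(t,[([round(float(v)) for v in d['at']],round(float(d['p']),2)) for d in r.find_in(p,t)][:4])
E
```

```text
pics
{'t': 0.0, 'position': array([ 172.99217276, -547.83792878,  230.40524437]), 'eef_rot': array([-1.79897703e+02, -1.44480892e-02,  1.75180286e+01]), 'grip_width': 85.48322857437961}
scene 413.847442335806 320.262010918679 205.1518830267509 [[ 6.46706390e-02  9.97698410e-01 -2.03860387e-02  2.74724067e+01]
 [ 7.04544177e-01 -6.01168426e-02 -7.07109234e-01 -3.36936318e+02]
 [-7.06707303e-01  3.13663412e-02 -7.06810400e-01  1.43068048e+03]
 [ 0.00000000e+00  0.00000000e+00  0.00000000e+00  1.00000000e+00]]
setup_block [([236, 386], 0.76), ([160, 409], 0.69), ([177, 393], 0.67), ([234, 454], 0.55)]
chute [([195, 413], 0.78)]
plunger_top [([187, 423], 0.7)]
mat [([217, 235], 0.78), ([180, 440], 0.32)]
rack [([206, 296], 0.8), ([187, 419], 0.53), ([275, 190], 0.39)]
slot_pad [([206, 310], 0.67)]
roller0 [([182, 438], 0.54)]
oil_bottle []
mug [([269, 401], 0.78)]
bar_stub [([177, 272], 0.54), ([196, 414], 0.35)]
screwdriver [([278, 193], 0.7)]
wrench []
top 519.7664273884209 318.3275502154397 202.29876779157442 [[ 2.88347733e-02 -9.99584047e-01 -5.37254330e-04 -8.75984795e+01]
 [-9.91537379e-01 -2.85345831e-02 -1.26646763e-01  5.58323614e+02]
 [ 1.26578754e-01  4.18453846e-03 -9.91947735e-01  1.36561714e+03]
 [ 0.00000000e+00  0.00000000e+00  0.00000000e+00  1.00000000e+00]]
setup_block [([271, 256], 0.71), ([230, 242], 0.7), ([270, 219], 0.56)]
chute [([226, 227], 0.7), ([146, 321], 0.28)]
plunger_top [([201, 220], 0.78), ([226, 215], 0.67)]
mat [([225, 394], 0.63)]
rack [([238, 334], 0.67)]
slot_pad [([237, 328], 0.72), ([225, 215], 0.61), ([226, 205], 0.53)]
roller0 [([223, 206], 0.66), ([202, 221], 0.65), ([224, 199], 0.57), ([228, 214], 0.56)]
oil_bottle [([188, 458], 0.92)]
mug [([139, 253], 0.62)]
bar_stub [([269, 357], 0.48)]
screwdriver [([158, 427], 0.82), ([225, 206], 0.2)]
wrench [([229, 229], 0.71), ([146, 317], 0.64)]
```

Run:
```python
import cv2
i=cv2.imread('pics/top0.png')[120:300,180:480];cv2.imwrite('pics/topc.png',cv2.resize(i,None,fx=2.66,fy=2.66,interpolation=2))
i=cv2.imread('pics/scene0.png')[130:310,170:470];cv2.imwrite('pics/scenec.png',cv2.resize(i,None,fx=2.66,fy=2.66,interpolation=2))
```

```text
(no output)
```

View pics/topc.png

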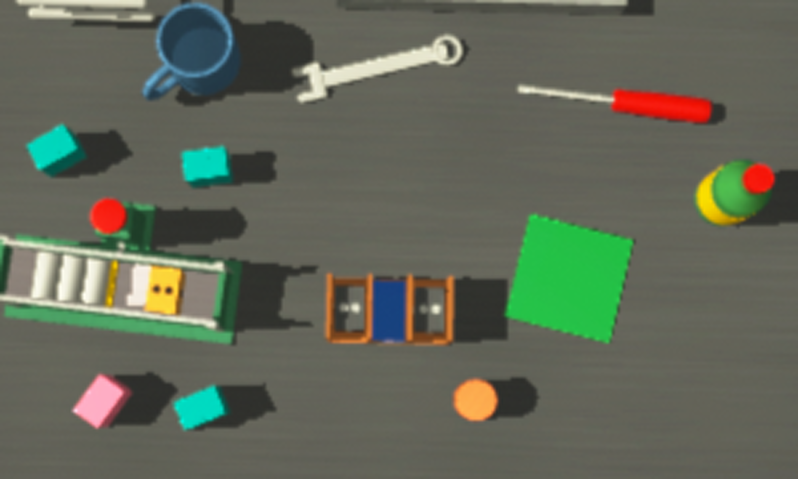

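View pics/scenec.png

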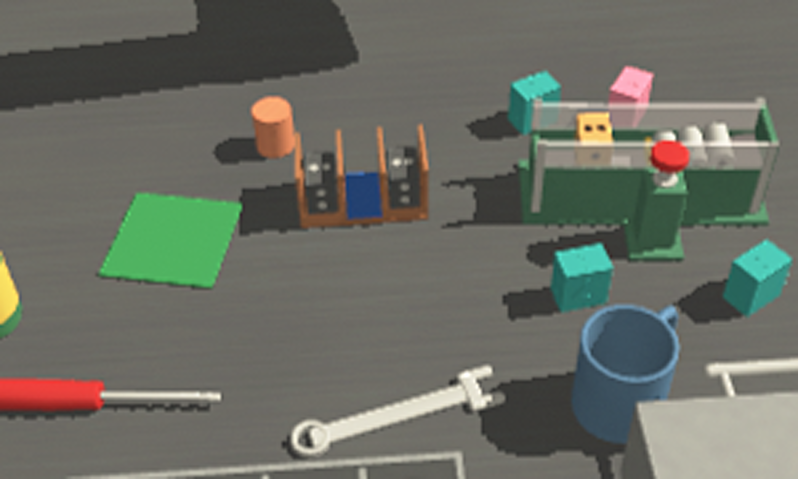

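Candidates in the top picture: the brass block with black dots in the outlet at about (229,241). The others are turquoise at (176,201), (182,258) and (273,255), and pink at (270,218). Only the brass one in the chute fits the description. The blue pad is in the middle slot at (237,326) and the mat is at (224,394).

```bash
cat > h.py <<'E'
import numpy as np, cv2
from scipy.spatial.transform import Rotation as R
from plant import r
def shot(n):
    s=r.get_state(); p=r.capture(n)
    if 'mount' in p:
        T=np.eye(4); T[:3,:3]=R.from_euler('xyz',s['eef_rot'],degrees=True).as_matrix(); T[:3,3]=s['position']
        p['wfc']=T@np.array(p['mount'])
    else: p['wfc']=np.linalg.inv(np.array(p['camera_from_world']))
    return p
def back(p,uv,z):
    "pixel(s) (col,row) -> world xy at height z"
    uv=np.atleast_2d(np.asarray(uv,float)); d=np.c_[(uv[:,0]-p['cx'])/p['fx'],(uv[:,1]-p['cy'])/p['fy'],np.ones(len(uv))]@p['wfc'][:3,:3].T
    o=p['wfc'][:3,3]; return (o+d*((z-o[2])/d[:,2])[:,None])[:,:2]
def proj(p,X):
    X=np.atleast_2d(X); c=np.c_[X,np.ones(len(X))]@np.linalg.inv(p['wfc']).T
    return np.c_[p['fx']*c[:,0]/c[:,2]+p['cx'],p['fy']*c[:,1]/c[:,2]+p['cy']]
def blobs(p,lo,hi,amin=15,roi=None):
    h=cv2.cvtColor(p['image'],cv2.COLOR_BGR2HSV); m=cv2.inRange(h,lo,hi)
    if roi is not None:
        k=np.zeros_like(m);k[roi[0]:roi[1],roi[2]:roi[3]]=255;m&=k
    n,l,st,c=cv2.connectedComponentsWithStats(m)
    o=[]
    for i in sorted(range(1,n),key=lambda i:-st[i,4]):
        if st[i,4]<amin: continue
        pts=np.argwhere(l==i)[:,::-1].astype(np.float32)
        o.append((c[i],st[i,4],pts))
    return o
def rect(p,pts,z):
    w=back(p,pts,z).astype(np.float32); (c,s,a)=cv2.minAreaRect(w); return np.round(c,1),np.round(s,1),round(a,1)
C=dict(brass=((18,120,120),(28,255,255)),yellow=((20,150,80),(32,255,255)),blue=((110,120,50),(125,255,255)),mat=((52,150,120),(68,255,255)),red=((0,180,120),(8,255,255)),teal=((80,150,100),(95,255,255)))
E
python3 - <<'E'
from h import *
p=shot('top')
for k,z in dict(brass=86,blue=8,mat=4,red=114,teal=50).items():
    for c,a,pts in blobs(p,*C[k])[:5]: print(k,c.round(1),a,'cen',back(p,c,z).round(1),rect(p,pts,z))
for k in ('bar_stub','oil_bottle'):
    d=r.find_in(p,k)
    if d: print(k,back(p,d[0]['at'][::-1],25))
w=r.capture('wrist');print(w['fx'],w['cx'],w['cy'],np.round(w['mount'],3))
E
```

```text
brass [ 12.2 193.6] 1641 cen [[554.  725.7]] (array([504.3, 729.1]), array([321. ,  68.8]), 2.1)
brass [241.1 228.6] 204 cen [[480.1 125.5]] (array([480.3, 125.6]), array([31. , 45.5]), 83.9)
brass [447.2 195.9] 119 cen [[ 580.5 -406.3]] (array([ 582.6, -409.6]), array([55.6, 32.5]), 27.6)
brass [399.8  86. ] 112 cen [[ 873.9 -280.5]] (array([ 873.8, -281. ]), array([33.6, 26.8]), 0.6)
brass [221.6 226.4] 60 cen [[484.3 176.3]] (array([484.2, 176.3]), array([ 8.7, 44.2]), 84.3)
blue [330.4 241.9] 18 cen [[ 456.3 -107.5]] (array([ 458.8, -108.5]), array([10.4, 37. ]), 74.4)
mat [393.7 224.3] 1593 cen [[ 509.8 -279.5]] (array([ 510.2, -278.9]), array([110.7, 109.2]), 77.4)
mat [459.4 197.2] 17 cen [[ 589.9 -460. ]] (array([ 590. , -458.7]), array([ 9.8, 21.5]), 63.7)
red [428.7 159.4] 317 cen [[ 669.9 -352.2]] (array([ 670.1, -351.8]), array([94.8, 23.5]), 84.4)
red [220.3 200.8] 134 cen [[547.3 177.7]] (array([546.8, 178.4]), array([31. , 30.5]), 2.9)
red [464.8 186.9] 101 cen [[ 601.1 -444.3]] (array([ 600.7, -443.7]), array([25.8, 28.3]), 1.6)
teal [254.8 272.9] 207 cen [[367.5  89.5]] (array([367.4,  89.6]), array([31. , 45.5]), 24.5)
teal [256.9 181.3] 199 cen [[610.7  94.8]] (array([610.8,  94.5]), array([32.4, 45.5]), 9.6)
teal [199.3 175. ] 195 cen [[623.5 250.2]] (array([623.5, 250.2]), array([31.4, 45.5]), 32.2)
bar_stub [[ 382.20588857 -182.10834073]]
oil_bottle [[ 607.14834701 -448.83883038]]
320.5135986853152 320.7719739163154 203.39653844085166 [[-1.00000e-03 -9.53000e-01 -3.03000e-01  7.77870e+01]
 [ 1.00000e+00 -1.00000e-03 -1.00000e-03  5.50000e-01]
 [ 1.00000e-03 -3.03000e-01  9.53000e-01 -1.41082e+02]
 [ 0.00000e+00  0.00000e+00  0.00000e+00  1.00000e+00]]
```

```bash
cat >> h.py <<'E'
def need(x=None,y=None,z=None,yaw=None):
    s=r.get_state(); c=s['position']; t=np.array([c[i] if v is None else v for i,v in enumerate((x,y,z))])
    Rm=R.from_euler('xyz',s['eef_rot'],degrees=True).as_matrix()
    dy=0 if yaw is None else (yaw-s['eef_rot'][2]+180)%360-180
    print('at',c.round(1),s['eef_rot'].round(1),'w',round(s['grip_width'],1),'t',round(s['t'],2),'shift cm',(Rm.T@(t-c)/10).round(2),'turn rad',round(-np.radians(dy),3))
E
python3 -m pendant '[[0,0,0,-0.18,0],[0,0,0,-0.18,0],[0,0,0,-0.18,0],[0,0,0,-0.18,0],[0,0,0,-0.18,0],[0,0,0,-0.18,0],[0,0,0,-0.18,0],[0,0,0,-0.18,0]]' 40
python3 -m pendant '[[0,0,0,-0.18,0],[0,0,0,-0.18,0],[0,0,0,-0.18,0],[0,0,0,-0.18,0],[0,0,0,-0.18,0],[0,0,0,-0.18,0],[0,0,0,-0.18,0],[0,0,0,0,0]]'
python3 -c "
from h import *
need(480,126,230,174)"
```

```text
t: 2.5
position: [173.1, -548.4, 231.3]
eef_rot: [-180.0, 0.0, 100.4]
contact_force: [-0.9, 0.3, -0.3]
grip_width: 85.3
finger_force: 0.0
t: 3.5
position: [173.1, -548.4, 231.3]
eef_rot: [-180.0, 0.0, 172.1]
contact_force: [-0.4, -0.1, -0.3]
grip_width: 85.3
finger_force: 0.0
at [ 173.1 -548.4  231.3] [-180.     0.   172.1] w 85.3 t 3.5 shift cm [-21.14  71.01   0.13] turn rad -0.033
```

```bash
python3 -m pendant '[[-1.6,5.5,0,-0.033,0.3],[-1.6,5.5,0,0,0.3],[-1.6,5.5,0,0,0.3],[-1.6,5.5,0,0,0.3],[-1.6,5.5,0,0,0.3],[-1.6,5.5,0,0,0.3],[-1.6,5.5,0,0,0.3],[-1.6,5.5,0,0,0.3]]'
python3 -m pendant '[[-1.6,5.4,0,0,0.3],[-1.6,5.4,0,0,0.3],[-1.6,5.4,0,0,0.3],[-1.6,5.4,0,0,0.3],[-1.6,5.4,0,0,0.3],[0,0,0,0,0.3],[0,0,0,0,0.3]]'
python3 - <<'E'
from h import *
p=shot('wrist'); cv2.imwrite('pics/w1.png',p['image'])
for k,z in dict(brass=86,yellow=52,red=114,teal=50).items():
    for c,a,pts in blobs(p,*C[k],amin=80)[:5]: print(k,c.round(1),a,'cen',back(p,c,z).round(1),rect(p,pts,z))
need(480,126,230,174)
E
```

```text
t: 4.5
position: [347.8, -123.0, 231.7]
eef_rot: [-180.0, 0.1, 173.8]
contact_force: [1.1, -0.2, 0.4]
grip_width: 59.9
finger_force: 0.0
t: 5.38
position: [454.2, 135.9, 231.0]
eef_rot: [-180.0, -0.0, 174.0]
contact_force: [-0.9, -0.7, 0.0]
grip_width: 59.6
finger_force: 0.0
brass [307.3 216.2] 281 cen [[479.2 120. ]] (array([479.2, 126.5]), array([28. , 42.3]), 84.0)
brass [  9.1 149.2] 241 cen [[ 388.6 -136.1]] (array([ 387.9, -134.9]), array([12.9, 31.9]), 48.5)
brass [369. 210.] 188 cen [[479.1 178.7]] (array([479.5, 178.6]), array([ 5.7, 34.1]), 86.4)
yellow [369. 210.] 169 cen [[491.3 182.9]] (array([492.1, 182.7]), array([ 5.7, 36.9]), 84.7)
red [372.8 288.7] 554 cen [[546.3 174.1]] (array([544.5, 173. ]), array([36. , 21.5]), 0.9)
red [  9.7 371.6] 366 cen [[ 604.1 -197.7]] (array([ 604.9, -196.2]), array([30., 23.]), 84.0)
teal [266.9  96.5] 1600 cen [[367.6  93. ]] (array([368. ,  92.9]), array([31.1, 45.5]), 24.5)
teal [303.3 308.4] 946 cen [[606.3  98.8]] (array([597.1,  98. ]), array([54.5, 50.3]), 9.3)
teal [443.4 295.8] 133 cen [[606.4 262.8]] (array([604.5, 259. ]), array([50.6, 11.4]), 28.2)
at [454.2 135.3 231.2] [-180.   -0.  174.] w 59.8 t 5.42 shift cm [-2.67 -0.65  0.11] turn rad -0.0
```

View pics/w1.png

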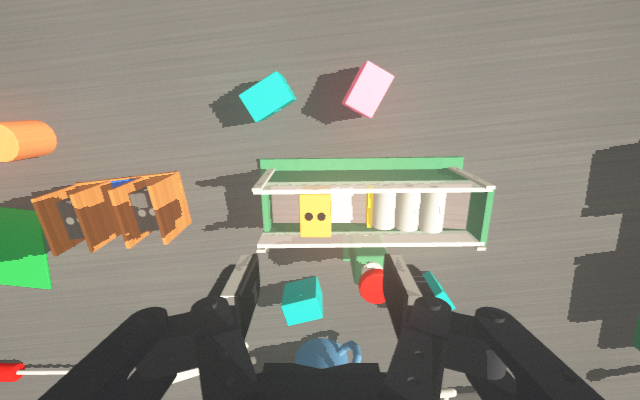

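The view confirms that the brass block with two black dots at (315,216) is in the channel, with the gate at (369,210) and the rollers to the right of it. The turquoise blocks at (267,97) and (302,300) and the pink one at (368,90) are outside the chute. The block centre is about (479.7, 126) and the yaw is 84°.

```bash
python3 -m pendant '[[-2.65,-0.65,2,0,0.44],[0,0,3.5,0,0.44],[0,0,0,0,0.44],[0,0,0,0,0.44]]'
python3 - <<'E'
from h import *
p=shot('wrist'); i=p['image']
for c,a,pts in blobs(p,*C['brass'],amin=80)[:3]: print(c.round(1),a,rect(p,pts,86))
for c,a,pts in blobs(p,*C['red'],amin=80)[:2]: print('red',c.round(1),a,rect(p,pts,114))
need(479.7,126,46,174)
cv2.imwrite('pics/w2.png',cv2.resize(i[130:330,160:480],None,fx=2.5,fy=2.5))
E
```

```text
t: 5.92
position: [480.4, 125.8, 177.4]
eef_rot: [180.0, 0.0, 174.0]
contact_force: [0.7, -0.8, 0.4]
grip_width: 47.8
finger_force: 0.0
[322.1 205. ] 1821 (array([479.2, 126.7]), array([28.1, 43.4]), 83.9)
[387.1 198.4] 351 (array([479.4, 176. ]), array([ 6.8, 35. ]), 84.6)
red [416.1 284.4] 85 (array([536.7, 189.4]), array([19.5,  3.9]), 21.7)
at [480.8 126.1 177.8] [1.80e+02 1.00e-01 1.74e+02] w 47.9 t 5.97 shift cm [ 0.14 -0.02 13.18] turn rad 0.0
```

View pics/w2.png

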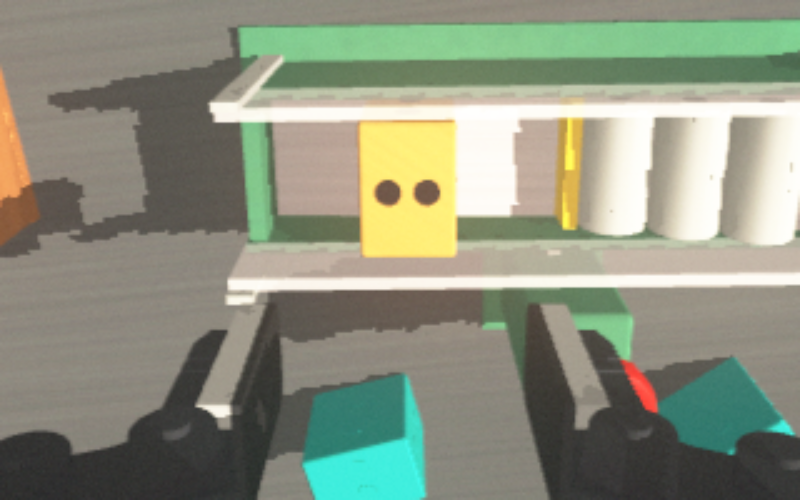

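The crop shows the brass block with two dots at crop (407,188), clear in the channel, with room on both sides and the fingers straddling it in y. Descending.

```bash
python3 -m pendant '[[0.1,0.03,4,0,0.44],[0,0,3.5,0,0.44],[0,0,3,0,0.44],[0,0,2.6,0,0.44],[0,0,0,0,0.44],[0,0,0,0,0.44]]' 60
python3 -m pendant '[[0,0,0,0,1],[0,0,0,0,1],[0,0,0,0,1],[0,0,0,0,1],[0,0,0,0,1],[0,0,0,0,1]]' 60
```

```text
t: 6.72
position: [480.6, 127.1, 46.9]
eef_rot: [180.0, 0.1, 174.1]
contact_force: [0.1, 0.2, 0.2]
grip_width: 47.6
finger_force: 0.0
t: 7.48
position: [481.1, 127.8, 47.4]
eef_rot: [179.9, 0.2, 174.1]
contact_force: [-0.6, 1.3, 7.3]
grip_width: 29.2
finger_force: 59.4
```

```bash
python3 -m pendant '[[0,0,-1,0,1],[0,0,-2,0,1],[0,0,-3,0,1],[0,0,-4,0,1],[0,0,-4,0,1],[0,0,-1,0,1],[0,0,0,0,1]]' 80
python3 -m pendant '[[-0.5,-3.4,0,0,1],[-1.0,-5.6,0,0,1],[-1.0,-5.6,0,0,1],[-1.0,-5.6,0,0,1],[-1.0,-5.6,0,0,1],[-1.0,-5.6,0,0,1],[-0.9,-5.2,0,0,1],[-0.5,-3.4,0,0,1]]'
python3 - <<'E'
from h import *
p=shot('wrist'); cv2.imwrite('pics/w3.png',p['image'])
for c,a,pts in blobs(p,*C['mat'],amin=300)[:1]: print('mat',rect(p,pts,4))
for c,a,pts in blobs(p,*C['brass'],amin=300)[:2]: print('brass',c,a)
for c,a,pts in blobs(p,*C['blue'],amin=100)[:3]: print('blue',c,a,rect(p,pts,8))
need(508,-278,16,174)
E
```

```text
t: 8.35
position: [479.2, 126.9, 195.0]
eef_rot: [-180.0, -0.0, 174.1]
contact_force: [-0.5, 0.4, -6.2]
grip_width: 29.1
finger_force: 80.5
t: 9.35
position: [505.6, -279.9, 192.2]
eef_rot: [179.9, -0.2, 174.0]
contact_force: [0.3, 0.8, -5.1]
grip_width: 29.4
finger_force: 80.8
mat (array([ 487.2, -274.2]), array([107.3,  62.5]), 77.1)
brass [320.39683043 242.47353407] 3155
brass [175.85094851 266.38346883] 738
at [ 505.9 -284.   192. ] [-179.9   -0.2  173.8] w 29.1 t 9.4 shift cm [-0.19  0.65 17.6 ] turn rad -0.003
```

View pics/w3.png

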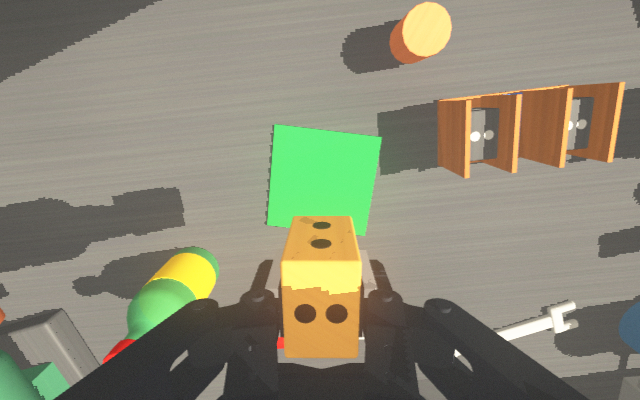

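The block hangs upright in the fingers (top face at (321,308)) over the mat at (320,180). The rack is at (530,130) and clear. Lowering.

```bash
python3 -m pendant '[[-0.2,0.4,3,0,1],[0,0,5,0,1],[0,0,4,0,1],[0,0,3,0,1],[0,0,1.5,0,1],[0,0,0.5,0,1],[0,0,0,0,1]]'
python3 -m pendant '[[0,0,0.2,0,1],[0,0,0.2,0,1],[0,0,0,0,1]]'
```

```text
t: 10.28
position: [509.6, -274.4, 25.6]
eef_rot: [-180.0, 0.0, 174.1]
contact_force: [0.2, -0.6, -4.3]
grip_width: 29.1
finger_force: 81.0
t: 10.65
position: [509.5, -274.3, 21.6]
eef_rot: [-180.0, 0.0, 174.1]
contact_force: [0.8, -0.7, -6.4]
grip_width: 29.4
finger_force: 81.0
```

```bash
python3 -m pendant '[[0,0,0.2,0,1],[0,0,0.2,0,1],[0,0,0.1,0,1],[0,0,0,0,1]]'
python3 -m pendant '[[0,0,0.1,0,1],[0,0,0,0,1]]'
```

```text
t: 11.15
position: [509.2, -274.1, 16.1]
eef_rot: [180.0, -0.0, 174.1]
contact_force: [0.1, 0.3, -6.4]
grip_width: 29.0
finger_force: 81.0
t: 11.4
position: [509.4, -274.3, 15.5]
eef_rot: [-180.0, 0.0, 174.1]
contact_force: [-0.1, 0.2, -3.3]
grip_width: 29.0
finger_force: 81.3
```

```bash
python3 -m pendant '[[0,0,0.1,0,1],[0,0,0,0,1]]'
python3 -m pendant '[[0,0,0,0,0.6],[0,0,0,0,0.4],[0,0,0,0,0.2],[0,0,0,0,0.2],[0,0,-3,0,0],[0,0,-4,0,0],[0,0,-4,0,0],[0,0,0,0,0]]'
python3 - <<'E'
from h import *
for n in('wrist','top'):
    p=shot(n)
    for c,a,pts in blobs(p,*C['brass'],amin=100)[:4]: print('brass',c.round(),a,rect(p,pts,54))
    for c,a,pts in blobs(p,*C['mat'],amin=300)[:1]: print('mat',rect(p,pts,4))
need(yaw=84)
E
```

```text
t: 11.65
position: [509.4, -274.2, 15.4]
eef_rot: [-180.0, 0.0, 174.1]
contact_force: [-3.1, 2.6, 5.9]
grip_width: 29.1
finger_force: 82.3
t: 12.65
position: [511.5, -275.8, 128.1]
eef_rot: [-179.8, 0.4, 174.1]
contact_force: [0.7, -0.2, -0.0]
grip_width: 85.8
finger_force: 0.0
brass [136. 297.] 1372 (array([ 570.7, -432.2]), array([21.6, 76. ]), 36.6)
brass [319. 180.] 656 (array([ 503.3, -274.3]), array([28.9, 52.3]), 83.0)
brass [573. 131.] 524 (array([ 473.3, -106. ]), array([66.8,  3.3]), 0.5)
brass [508. 138.] 505 (array([ 473.5, -148.1]), array([66.5,  3.5]), 0.4)
brass [ 10. 208.] 2602 (array([507.2, 748.3]), array([328.7,  70.4]), 2.1)
brass [400.  86.] 111 (array([ 885.5, -285.8]), array([34.4, 27.4]), 0.6)
at [ 509.5 -274.3  124.5] [-180.     0.   174.1] w 85.3 t 12.75 shift cm [0. 0. 0.] turn rad 1.573
```

```bash
python3 -m pendant '[[0,0,-1,0.175,0],[0,0,-2,0.175,0],[0,0,-2,0.175,0],[0,0,-1,0.175,0],[0,0,0,0.175,0],[0,0,0,0.175,0],[0,0,0,0.175,0],[0,0,0,0.175,0]]'
python3 -m pendant '[[0,0,0,0.173,0],[0,0,0,0,0],[0,0,0,0,0]]'
python3 - <<'E'
from h import *
p=shot('wrist');cv2.imwrite('pics/w4.png',p['image'])
for z in (54,66):
  for c,a,pts in blobs(p,*C['brass'],amin=100)[:6]: print('brass',c.round(),a,rect(p,pts,z))
for c,a,pts in blobs(p,*C['blue'],amin=50)[:3]: print('blue',c.round(),a,rect(p,pts,8))
need(yaw=84)
E
```

```text
t: 13.75
position: [508.5, -273.6, 182.2]
eef_rot: [-179.8, -0.1, 93.6]
contact_force: [0.1, 0.2, 0.2]
grip_width: 85.3
finger_force: 0.0
t: 14.12
position: [508.9, -273.9, 183.3]
eef_rot: [-179.9, -0.0, 84.1]
contact_force: [0.0, 0.0, -0.0]
grip_width: 85.0
finger_force: 0.0
brass [396. 327.] 511 (array([ 573. , -424.2]), array([18.2, 70.6]), 11.8)
brass [321. 172.] 490 (array([ 511.3, -254.3]), array([ 8.7, 41.4]), 84.1)
brass [272.  45.] 204 (array([ 482.6, -152.1]), array([39.9,  3.4]), 0.5)
brass [321. 200.] 163 (array([ 509.3, -274. ]), array([27.3, 43.7]), 84.1)
brass [396. 327.] 511 (array([ 570.5, -414.1]), array([17.4, 67.5]), 11.8)
brass [321. 172.] 490 (array([ 511.6, -251.7]), array([ 8.3, 39.6]), 84.1)
brass [272.  45.] 204 (array([ 484.1, -154.1]), array([38.1,  3.3]), 0.5)
brass [321. 200.] 163 (array([ 509.7, -270.6]), array([26.1, 41.8]), 84.1)
at [ 509.  -274.   183.5] [-179.9   -0.    84.1] w 85.3 t 14.18 shift cm [0. 0. 0.] turn rad 0.002
```

View pics/w4.png

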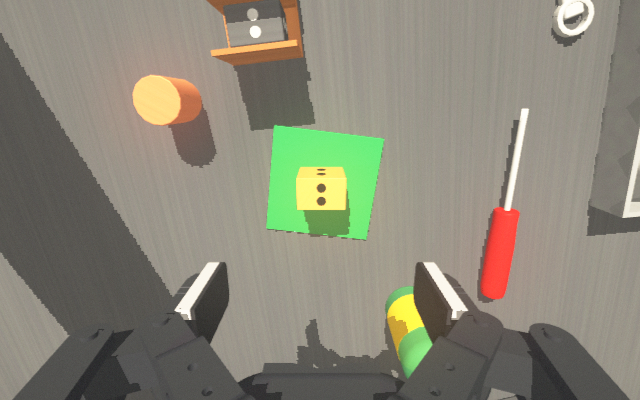

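The block stands upright mid-mat (top face centre about (321,193)) and the fingers are now aligned with its y faces. The bottle at (410,330) is clear. Regrasping.

```bash
python3 -m pendant '[[0,0,4,0,0],[0,0,4,0,0],[0,0,4,0,0],[0,0,3,0,0],[0,0,1.2,0,0],[0,0,0.4,0,0],[0,0,0,0,0],[0,0,0,0,0]]'
python3 -m pendant '[[0,0,0,0,0.4],[0,0,0,0,1],[0,0,0,0,1],[0,0,0,0,1],[0,0,0,0,1],[0,0,0,0,1],[0,0,0,0,1]]' 70
```

```text
t: 15.18
position: [510.2, -274.8, 19.6]
eef_rot: [179.9, 0.1, 84.0]
contact_force: [-0.0, 0.6, -0.1]
grip_width: 85.4
finger_force: 0.0
t: 16.05
position: [509.5, -274.4, 18.9]
eef_rot: [180.0, 0.0, 84.0]
contact_force: [-2.3, 0.7, 5.8]
grip_width: 43.2
finger_force: 73.1
```

```bash
python3 -m pendant '[[0,0,-1,0,1],[0,0,-3,0,1],[0,0,-5,0,1],[0,0,-5,0,1],[0,0,-2,0,1],[0,0,0,0,1]]'
python3 -m pendant '[[2,2,0,0,1],[3,1,0,0,1],[0,0,0,0,1],[0,0,0,0,1],[0,0,0,0,1]]'
python3 - <<'E'
from h import *
p=shot('wrist');cv2.imwrite('pics/w5.png',p['image'])
h=cv2.cvtColor(p['image'],cv2.COLOR_BGR2HSV);
q=shot('top');i=q['image'];g=cv2.resize(i[205:270,285:385],None,fx=4,fy=4,interpolation=cv2.INTER_NEAREST)
o=np.zeros((400,1040,3),np.uint8);o[:400,:640]=p['image'];o[:260,640:]=g
cv2.imwrite('pics/c5.png',cv2.resize(o,(800,308),interpolation=cv2.INTER_AREA))
for n,P in(('w',p),('t',q)):
  for t in('rack','slot_pad'):
    for m in r.masks_of(P,t)[:2]:
      pts=np.argwhere(m['mask'])[:,::-1]; print(n,t,round(m['p'],2),m['at'],len(pts),pts.min(0),pts.max(0),rect(P,pts,8 if t=='slot_pad' else 40))
need()
E
```

```text
t: 16.8
position: [510.0, -274.6, 179.6]
eef_rot: [179.9, 0.1, 84.0]
contact_force: [0.7, -0.7, -6.3]
grip_width: 43.0
finger_force: 72.8
t: 17.42
position: [543.7, -228.0, 177.4]
eef_rot: [-179.9, -0.0, 83.9]
contact_force: [-0.5, 0.2, -5.1]
grip_width: 43.5
finger_force: 72.9
w rack 0.84 [55.1, 216.7] 4928 [147   0] [271 124] (array([ 469.2, -110.3]), array([81.9, 92.2]), 0.5)
w slot_pad 0.71 [40.4, 222.0] 2411 [184  19] [260  59] (array([471.4, -92. ]), array([32.1, 63.3]), 87.5)
w slot_pad 0.27 [54.9, 217.7] 4687 [147   0] [270 124] (array([ 460.1, -105.1]), array([ 91.1, 103.4]), 0.9)
t rack 0.51 [230.5, 318.9] 106 [303 225] [339 247] (array([469.8, -81.3]), array([58.6, 96.2]), 1.6)
t rack 0.43 [236.2, 307.5] 209 [305 228] [317 244] (array([469. , -54.6]), array([42.6, 32. ]), 1.7)
t slot_pad 0.48 [235.1, 325.5] 200 [320 226] [332 246] (array([472.2, -95. ]), array([54.5, 32.8]), 1.6)
at [ 544.3 -228.   178.4] [180.    0.   83.9] w 43.1 t 17.73 shift cm [0. 0. 0.] turn rad -0.0
```

View pics/c5.png

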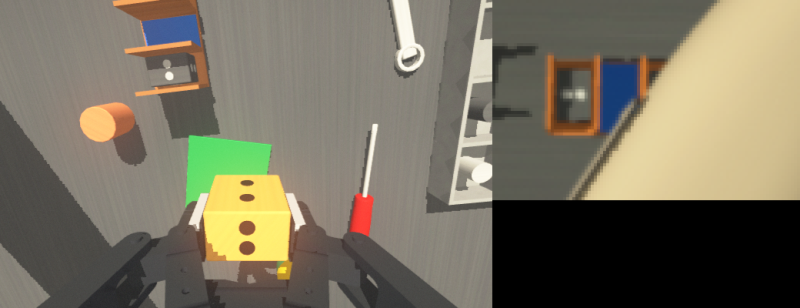

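The block is held (top face at about (247,240) in the composite), with the blue pad at (170,32) in the middle slot. I'll move the camera directly over that slot for a view without occlusion.

```bash
python3 -m pendant '[[2.4,-4.3,0,0,1],[2.5,-4.3,0,0,1],[0,0,0,-0.115,1],[0,0,0,0,1],[0,0,0,0,1],[0,0,0,0,1]]'
python3 - <<'E'
from h import *
p=shot('wrist')
print('cam',p['wfc'][:3,3].round(1))
h=cv2.cvtColor(p['image'],cv2.COLOR_BGR2HSV)
for m in r.masks_of(p,'slot_pad')[:1]:
  pts=np.argwhere(m['mask'])[:,::-1];print('net',m['p'],rect(p,pts,8))
for c,a,pts in blobs(p,(108,120,40),(126,255,255),amin=100)[:2]:print('blue',c,a,rect(p,pts,8),pts.min(0),pts.max(0))
i=p['image'][0:230,150:490];cv2.imwrite('pics/w6.png',cv2.resize(i,None,fx=2.35,fy=2.35))
need()
E
```

```text
t: 18.48
position: [464.6, -170.3, 178.3]
eef_rot: [180.0, 0.0, 90.5]
contact_force: [-0.2, -0.3, -6.4]
grip_width: 43.0
finger_force: 74.0
cam [464.  -93.1 319.4]
net 0.67 (array([470.7, -94.2]), array([61.6, 32.7]), 0.4)
blue [327.97343296 101.92154421] 2409 (array([470.8, -94.2]), array([60.8, 32.7]), 0.4) [295.  84.] [361. 121.]
at [ 464.3 -170.2  178.2] [-180.     0.    90.5] w 43.2 t 18.57 shift cm [0. 0. 0.] turn rad -0.0
```

View pics/w6.png

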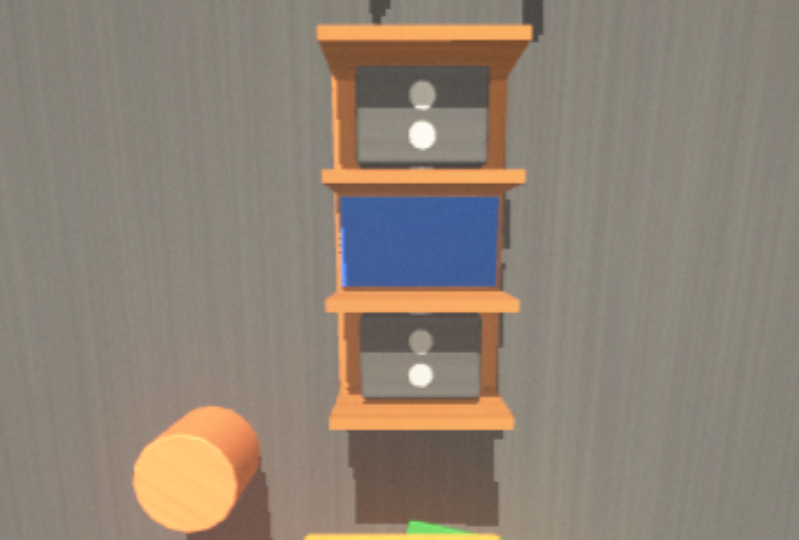

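Run:
```python
from h import *
p=shot('wrist')
img=p['image'].astype(float)
# row profile at several columns: orange top edges
for col in (305,330,350):
    h=cv2.cvtColor(p['image'],cv2.COLOR_BGR2HSV)
    v=p['image'][60:145,col].astype(int); print(col,[tuple(x) for x in v[8:22]],'|',[tuple(x) for x in v[60:76]])
for c in (287,373.4): print('edge x',back(p,[c,74.9],66).round(1))
for rw in (72.3,77.4,123.4,127.6,132.3): print(rw,back(p,[330,rw],66).round(1))
```

```text
305 [(np.int64(125), np.int64(132), np.int64(140)), (np.int64(88), np.int64(92), np.int64(98)), (np.int64(64), np.int64(70), np.int64(72)), (np.int64(68), np.int64(76), np.int64(92)), (np.int64(89), np.int64(127), np.int64(191)), (np.int64(100), np.int64(170), np.int64(248)), (np.int64(101), np.int64(172), np.int64(248)), (np.int64(100), np.int64(169), np.int64(248)), (np.int64(99), np.int64(168), np.int64(248)), (np.int64(99), np.int64(169), np.int64(245)), (np.int64(68), np.int64(103), np.int64(161)), (np.int64(61), np.int64(86), np.int64(129)), (np.int64(60), np.int64(85), np.int64(127)), (np.int64(59), np.int64(86), np.int64(128))] | [(np.int64(151), np.int64(96), np.int64(68)), (np.int64(147), np.int64(95), np.int64(81)), (np.int64(85), np.int64(102), np.int64(137)), (np.int64(68), np.int64(96), np.int64(149)), (np.int64(71), np.int64(101), np.int64(157)), (np.int64(95), np.int64(157), np.int64(237)), (np.int64(95), np.int64(159), np.int64(239)), (np.int64(92), np.int64(156), np.int64(239)), (np.int64(101), np.int64(171), np.int64(247)), (np.int64(102), np.int64(173), np.int64(2
[... 2503 characters left out ...]
71), np.int64(104), np.int64(159)), (np.int64(94), np.int64(158), np.int64(239)), (np.int64(96), np.int64(160), np.int64(240)), (np.int64(97), np.int64(163), np.int64(241)), (np.int64(100), np.int64(170), np.int64(248)), (np.int64(100), np.int64(173), np.int64(248)), (np.int64(104), np.int64(176), np.int64(249)), (np.int64(101), np.int64(173), np.int64(248)), (np.int64(99), np.int64(168), np.int64(245)), (np.int64(77), np.int64(96), np.int64(123)), (np.int64(72), np.int64(76), np.int64(81)), (np.int64(78), np.int64(84), np.int64(91))]
edge x [[439.1 -74.4]]
edge x [[502.6 -73.9]]
72.3 [[470.6 -72.4]]
77.4 [[470.7 -75.9]]
123.4 [[ 471.3 -108.9]]
127.6 [[ 471.3 -112. ]]
132.3 [[ 471.4 -115.6]]
```

```bash
python3 -m pendant '[[2.0,0.3,0,0,1],[3.6,0.4,0,0,1],[2.0,0,0,0,1],[0,0,2,0,1],[0,0,2,0,1],[0,0,1.5,0,1],[0,0,0,0,1],[0,0,0,0,1]]'
python3 - <<'E'
from h import *
need(470.8,-94.2,23,90.4)
p=shot('wrist')
a=[]
for _ in range(4):
    r.capture('top'); s=r.get_state(); a.append(np.r_[s['position'],s['eef_rot'][2]])
print(np.mean(a,0).round(2),np.std(a,0).round(2))
cv2.imwrite('pics/w7.png',p['image'])
E
```

```text
t: 19.62
position: [470.7, -94.1, 123.8]
eef_rot: [180.0, 0.0, 90.6]
contact_force: [1.5, -0.3, -4.4]
grip_width: 43.2
finger_force: 74.0
at [470.7 -94.1 123.8] [180.    0.   90.6] w 43.2 t 19.62 shift cm [-1.000e-02  0.000e+00  1.008e+01] turn rad 0.003
[470.83 -94.08 124.02  90.56] [0.1  0.05 0.08 0.  ]
```

```bash
python3 -m pendant '[[0,0,2,0,1],[0,0,2,0,1],[0,0,1,0,1],[0,0,0.5,0,1],[0,0,0,0,1]]'
python3 -m pendant '[[0,0,1,0,1],[0,0,1,0,1],[0,0,1,0,1],[0,0,0.7,0,1],[0,0,0,0,1]]'
```

```text
t: 20.5
position: [470.4, -93.8, 68.4]
eef_rot: [180.0, 0.0, 90.6]
contact_force: [0.5, -0.2, -5.6]
grip_width: 43.4
finger_force: 74.1
t: 21.12
position: [469.6, -93.6, 30.5]
eef_rot: [-179.9, -0.0, 90.6]
contact_force: [-0.8, 0.2, -5.6]
grip_width: 42.9
finger_force: 74.2
```

```bash
python3 -m pendant '[[0,0,0.3,0,1],[0,0,0.2,0,1],[0,0,0.1,0,1],[0,0,0,0,1]]'
python3 -m pendant '[[0,0,0.1,0,1],[0,0,0,0,1]]'
python3 -m pendant '[[0,0,0.1,0,1],[0,0,0,0,1]]'
```

```text
t: 21.62
position: [470.3, -93.8, 25.3]
eef_rot: [180.0, 0.0, 90.6]
contact_force: [1.3, 0.3, -5.7]
grip_width: 43.5
finger_force: 74.2
t: 21.88
position: [470.2, -93.8, 24.3]
eef_rot: [-180.0, 0.0, 90.6]
contact_force: [-0.2, 0.5, -4.7]
grip_width: 43.1
finger_force: 74.2
t: 22.12
position: [470.2, -93.8, 23.2]
eef_rot: [-180.0, 0.0, 90.6]
contact_force: [-0.1, 0.5, -5.3]
grip_width: 42.6
finger_force: 74.2
```

```bash
python3 -m pendant '[[0,0,0.1,0,1],[0,0,0,0,1]]'
python3 -m pendant '[[0,0,0.1,0,1],[0,0,0,0,1]]'
```

```text
t: 22.38
position: [470.3, -93.8, 22.9]
eef_rot: [180.0, 0.0, 90.6]
contact_force: [-2.8, 0.5, 3.7]
grip_width: 43.0
finger_force: 75.1
t: 22.62
position: [470.3, -93.8, 22.9]
eef_rot: [180.0, 0.0, 90.6]
contact_force: [-5.5, 1.7, 14.0]
grip_width: 43.0
finger_force: 76.7
```

On the pad (force has reversed). Releasing and retreating, then a check.

```bash
python3 -m pendant '[[0,0,-0.1,0,0.45],[0,0,0,0,0.35],[0,0,0,0,0.2],[0,0,0,0,0.2],[0,0,-3,0,0.2],[0,0,-5,0,0.2],[0,0,-5,0,0.2],[0,0,-3,0,0.6]]'
python3 - <<'E'
from h import *
p=shot('wrist')
for c,a,pts in blobs(p,*C['brass'],amin=100)[:4]: print('brass',c.round(),a,rect(p,pts,58))
i=p['image'].copy(); cv2.imwrite('pics/w8.png',i)
for X in ([470.8,-94.2,58],):
    print(proj(p,X))
q=shot('top')
for c,a,pts in blobs(q,*C['red'],amin=80)[:3]: print('red',rect(q,pts,114),back(q,c,114))
need(547,178,140,174)
E
```

```text
t: 23.62
position: [471.2, -94.1, 184.9]
eef_rot: [179.8, 0.1, 90.6]
contact_force: [0.0, -1.0, -0.1]
grip_width: 51.8
finger_force: 0.0
brass [321. 197.] 544 (array([470.8, -94.2]), array([43.2, 26.2]), 0.4)
brass [322. 173.] 252 (array([471.1, -75.4]), array([63.1,  2.6]), 0.5)
brass [320. 218.] 226 (array([ 471. , -116.3]), array([63.3,  2.8]), 0.4)
[[319.5314269  194.65583843]]
red (array([ 670.2, -350.9]), array([93. , 23.5]), 84.4) [[ 669.9087271  -351.91846754]]
red (array([546.8, 178.4]), array([31. , 30.5]), 2.9) [[547.21862376 177.82212904]]
red (array([ 600.7, -443.7]), array([25.8, 28.3]), 1.6) [[ 601.05660995 -444.32830744]]
at [472.5 -94.6 185.9] [179.6   0.2  90.6] w 36.5 t 23.73 shift cm [27.2   7.69  4.57] turn rad -1.456
```

View pics/w8.png

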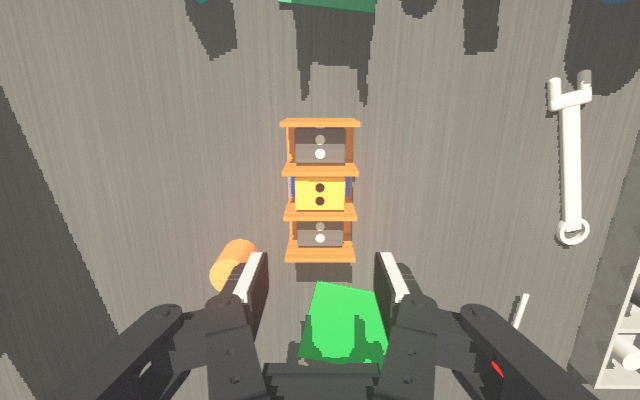

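The block stands in the middle slot (image (320,197), measured (470.8,-94.2), matching the pad). Next, the plunger at about (547,178).

```bash
python3 -m pendant '[[3,0.9,0,0,1],[5,1.4,0,0,1],[5,1.4,0,0,1],[5,1.4,0,0,1],[5,1.4,1,0,1],[4,1.2,1,0,1],[0,0,1,0,1],[0,0,0,0,1]]'
python3 -m pendant '[[0,0,0,0,1],[0,0,0,0,1]]'
python3 -c "
from h import *
q=shot('wrist')
for c,a,pts in blobs(q,*C['red'],amin=60)[:3]: print(c,a,rect(q,pts,114))
need(547,178,118)"
```

```text
t: 24.72
position: [543.0, 176.5, 150.1]
eef_rot: [-179.8, 0.1, 90.6]
contact_force: [-0.5, -0.0, -0.1]
grip_width: 0.3
finger_force: 0.0
t: 24.98
position: [544.8, 176.0, 152.8]
eef_rot: [180.0, 0.0, 90.5]
contact_force: [-0.2, -0.4, -0.5]
grip_width: 0.1
finger_force: 0.0
[325.72276265 225.89202335] 2056 (array([548.3, 182.1]), array([31.2, 31.7]), 80.8)
at [544.8 176.1 152.9] [179.9  -0.   90.5] w -0.1 t 25.02 shift cm [0.19 0.21 3.49] turn rad -0.0
```

```bash
python3 -m pendant '[[0.35,0.27,1,0,1],[0,0,1.5,0,1],[0,0,0.8,0,1],[0,0,0.5,0,1],[0,0,0.5,0,1],[0,0,0.5,0,1],[0,0,0,0,1]]'
python3 -m pendant '[[0,0,0.4,0,1],[0,0,0.3,0,1],[0,0,0.2,0,1],[0,0,0,0,1]]'
```

```text
t: 25.9
position: [546.5, 180.4, 104.3]
eef_rot: [-179.9, 0.0, 90.6]
contact_force: [-3.7, -1.2, 3.8]
grip_width: 0.0
finger_force: 2.2
t: 26.4
position: [546.8, 180.5, 96.3]
eef_rot: [180.0, 0.0, 90.6]
contact_force: [-5.5, -0.9, 9.6]
grip_width: -0.0
finger_force: 4.6
```

```bash
python3 -m pendant '[[0,0,0.1,0,1],[0,0,0.1,0,1],[0,0,0,0,1]]'
python3 -m pendant '[[0,0,0,0,1],[0,0,0,0,1],[0,0,0,0,1],[0,0,0,0,1],[0,0,0,0,1],[0,0,0,0,1],[0,0,0,0,1],[0,0,0,0,1]]'
python3 -m pendant '[[0,0,0,0,1],[0,0,0,0,1],[0,0,0,0,1],[0,0,0,0,1],[0,0,0,0,1],[0,0,0,0,1],[0,0,0,0,1],[0,0,0,0,1]]'
python3 - <<'E'
from h import *
q=shot('scene');a=q['image'][130:220,340:470]
w=shot('wrist')['image'][0:330,130:510]
o=np.zeros((400,800,3),np.uint8);o[:330,:380]=w;o[:277,400:800]=cv2.resize(a,(400,277));cv2.imwrite('pics/c9.png',o)
E
```

```text
t: 26.78
position: [546.9, 180.5, 95.9]
eef_rot: [179.9, 0.0, 90.6]
contact_force: [-9.0, -1.9, 19.6]
grip_width: -0.2
finger_force: 9.5
t: 27.78
position: [547.0, 180.5, 96.0]
eef_rot: [179.9, 0.0, 90.6]
contact_force: [-9.2, -1.7, 19.2]
grip_width: -0.1
finger_force: 9.5
t: 28.78
position: [546.9, 180.5, 96.0]
eef_rot: [179.9, -0.0, 90.6]
contact_force: [-8.3, -2.1, 19.0]
grip_width: -0.0
finger_force: 9.5
```

View pics/c9.png

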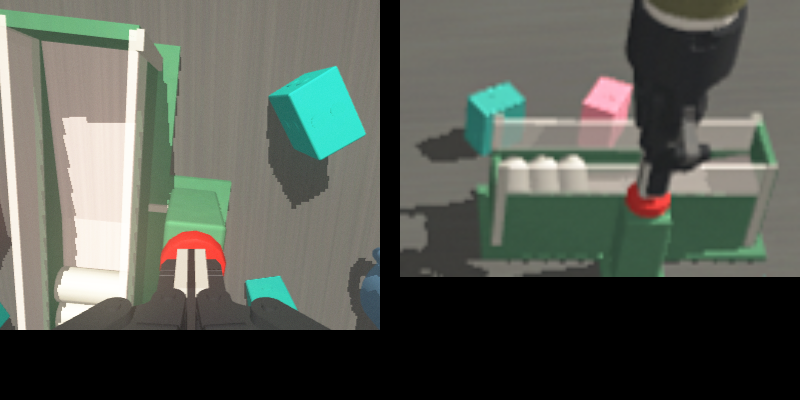

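All three rollers have reached the outlet (right panel (515–575,175)), with the plunger at its stop. Releasing it.

```bash
python3 -m pendant '[[0,0,-0.5,0,1],[0,0,-0.6,0,1],[0,0,-0.7,0,1],[0,0,-2,0,1],[0,0,-4,0,1],[0,0,-5,0,1],[0,-4,0,0,1],[0,-6,0,0,1]]'
python3 -m pendant '[[-3,-2,-1,0,1],[0,0,0,0,1],[0,0,0,0,1],[0,0,0,0,1],[0,0,0,0,1],[0,0,0,0,1]]'
python3 - <<'E'
from h import *
q=shot('scene');a=q['image'][130:250,270:470];cv2.imwrite('pics/c10.png',cv2.resize(a,(800,480)))
for c,b,pts in blobs(q,*C['red'],amin=20)[:3]: print(c)
print(proj(q,[547,178,114]),proj(q,[547,178,96]))
w=shot('wrist')
for P in(q,w):
  for n in('roller0','setup_block'):
    for d in r.find_in(P,n)[:4]: print(n,round(d['p'],2),back(P,d['at'][::-1],48 if n[0]=='r' else 50).round())
E
```

```text
t: 29.88
position: [448.8, 179.7, 222.0]
eef_rot: [179.8, -0.1, 90.5]
contact_force: [-0.5, -0.4, 1.0]
grip_width: -0.0
finger_force: 0.0
t: 30.62
position: [427.7, 149.5, 230.9]
eef_rot: [-180.0, 0.0, 90.6]
contact_force: [-0.8, -0.3, -0.0]
grip_width: -0.0
finger_force: 0.0
[184.63829787 277.95106383]
[147.84962406 208.09022556]
[421.11764706 188.15966387]
[[421.94482325 186.84835163]] [[420.78189802 192.45038346]]
setup_block 0.84 [[642.  83.]]
setup_block 0.74 [[483. -94.]]
setup_block 0.67 [[644. 238.]]
setup_block 0.62 [[494. 173.]]
roller0 0.98 [[485. 137.]]
roller0 0.71 [[484. 113.]]
roller0 0.66 [[481.  87.]]
setup_block 0.98 [[612. 249.]]
setup_block 0.91 [[375. 193.]]
setup_block 0.82 [[368. 101.]]
setup_block 0.65 [[597. 101.]]
```

View pics/c10.png

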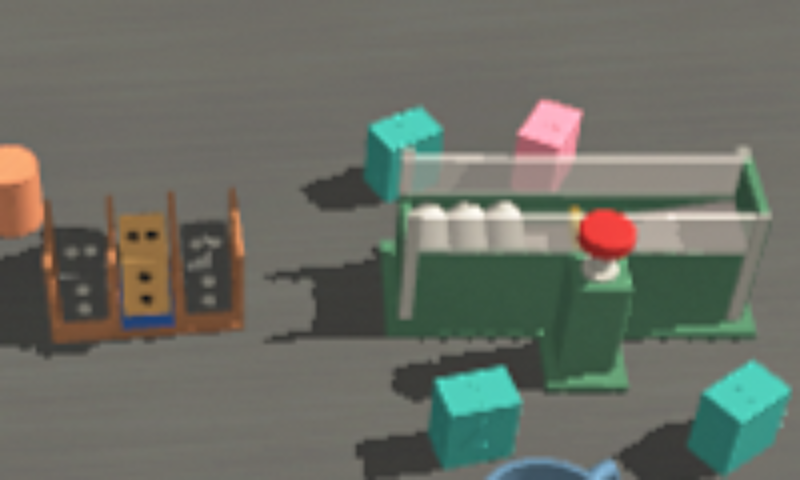

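The picture shows the block in the padded slot at (145,270), the rollers in the outlet at (430–505,225), and the plunger up with its stem visible at (607,235) and the gate raised again. Handing in.

```bash
python3 -c "
from plant import r
print(r.finish_job())"
```

```text
the job is handed in; nothing more can be done
None
```

I handed the job in after about 31 s of the 72 s limit: the last pictures show the brass block standing in the blue-padded slot, all three rollers in the outlet and the plunger back up, but the hand-in returned no verdict.

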